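# Start the bench dust extraction

## Task

Start the dust extraction by pressing its three controls in this order: first the end of the grey rocker that has the green dot, fully over, so that it stays down; then the blue button, fully in, which latches and stays in and opens the suction branch; then the green start button, fully in and let go again. Press with the closed fingertips only, do not press the red stop button at any time, and leave the wax tin, marker, sanding block and oil can where they are, lifting nothing.

Things in the scene. Friction and masses are not known exactly. Their poses are not given: they have to be found in the camera images.
- switch_box: grey control case with one large rocker on top, 100 (x) x 80 (y) x 50 mm (53 mm with the rocker's black bezel), screwed to the bench; origin at the centre of its underside. The rocker's pivot lies along its y axis, 52 mm above the origin. The rocker's plate is 66 mm long (along x) and 36 mm wide; its green-dot (ON) end is the one towards -x of the case, at first the raised end.
- rocker_on_end (a point): the point to press on the rocker's top face: on its centre line, 24 mm from the pivot towards the green dot (9 mm from the plate's end); about 69 mm above the bench when off and 59 mm when on. It moves with the rocker; its z is normal to the top face, its x points along the plate to the other end
- rocker (a joint): angle of the rocker: 0 off (green-dot end up by 0.2 rad), 0.40 fully on (that end down by 0.2 rad). Stays where it is left; about 1.5 N at the green-dot end moves it, more the nearer to the pivot it is pressed (3 N at 12 mm); closed fingers that overlap the point inward end up pressing nearer to the pivot, so press on until they stop at 8 N or more. Counts as on above 0.34
- panel: grey push-button case, 90 (x) x 222 (y) x 45 mm, screwed to the bench; origin at the centre of its underside. Three buttons stand in a row along its y axis, 68 mm apart, on its top; which colour is at which place varies
- blue_top (a point): latching blue button. Its top is flat, 32 mm across, 10 mm proud of a fixed black and aluminium collar (48 mm across, top 57 mm above the bench); position is the centre of its top face, 67 mm above the bench when out; z is up. 
- blue (a joint): depth of the blue button in m: 0 out, 0.006 fully in; stays where it is left, about 2.5 N moves it. Counts as in above 0.0045
- green_top (a point): spring-return green start button. Its top is flat, 32 mm across, 10 mm proud of a fixed black and aluminium collar (48 mm across, top 57 mm above the bench); position is the centre of its top face, 67 mm above the bench when out; z is up. 
- green (a joint): depth of the green button in m: 0 out, 0.006 fully in; springs back, 1.2 N to start it and 4 N when fully in. Counts as pressed above 0.0045, held for 0.1 s
- red_top (a point): red mushroom-headed stop button, 38 mm across, not to be pressed; position is the centre of its top, 77 mm above the bench, 10 mm higher than the tops of the blue and green buttons
- red (a joint): depth of the red stop button in m: 0 out, 0.006 fully in; springs back
- wax_tin: round green and cream wax tin, 78 mm across, 34 mm high, loose bystander; origin at the centre of its underside
- marker: red and white marker pen, 135 mm long, lying down, loose bystander; origin at the centre of its underside
- sanding_block: brown sanding block 70x110x31 mm, loose bystander; origin at the centre of its underside
- oil_can: red oil can with a thin spout, 66 mm across, 135 mm high, loose bystander; origin at the centre of its underside
There are look-alikes about, which are no part of the job. Leave any brown look-alike of the switch_box alone.

How it is judged:
On the way, in this order (a step that is already met when the one before it is completed fails the run):
1. the rocker is fully on, with the blue and green buttons not yet pressed (value of joint rocker above 0.34 rad and value of joint each of blue, green below 0.002 m), for 0.1 s.
2. the blue button is latched in, with the green button not yet pressed (value of joint rocker above 0.34 rad and value of joint blue above 0.0045 m and value of joint green below 0.002 m), for 0.1 s.
3. the green button is pressed fully in (value of joint rocker above 0.34 rad and value of joint each of blue, green above 0.0045 m), for 0.1 s.
At the end, for the whole second after the job is handed in: The rocker is on (above 0.34 rad), the blue button is in (more than 4.5 mm), the green and red buttons are out (less than 1.5 mm in), and the four bystanders are within 20 mm of where they started (value of joint rocker above 0.34 rad and value of joint blue above 0.0045 m and value of joint each of green, red below 0.0015 m and distance of each of wax_tin, marker, sanding_block, oil_can from where it was at the start of the episode below 0.02 m); the robot touches nothing.
It fails at once if the red stop button is pressed by more than 2 mm (value of joint red above 0.002 m).
It fails at once if the blue button is pressed before the rocker is on (value of joint blue above 0.003 m and value of joint rocker below 0.3 rad).
It fails at once if the green button is pressed before the rocker is on and the blue button is in (value of joint green above 0.003 m and (value of joint rocker below 0.3 rad or value of joint blue below 0.004 m)).
It fails at once if the wax tin, marker, sanding block or oil can is moved by more than 20 mm or lifted by more than 10 mm (distance of any of wax_tin, marker, sanding_block, oil_can from where it was at the start of the episode above 0.02 m or height (world z) of any of wax_tin, marker, sanding_block, oil_can above 0.01 m).
It also fails if it takes over 45 s, if anything falls off the work surface, if the arm or the gripper's body presses on something with over 40 N, if the wrist force passes 120 N, or if a joint passes its speed limit or range.

## Robot

A 7-joint arm with a two-finger parallel gripper is mounted at the origin on a cart in front of the work surface, level with it; the furniture and walls round the work are solid. World frame = base frame: x ahead of the robot, y to its left, z up, the work surface at z = 0. Lengths are in m, angles in rad, forces in N, time in s.
With the tool pointing down it reaches from about 0.4 to 0.85 m from the base axis. Payload 10.4 kg.
Tool frame: the origin (TCP) lies between the finger pads; the fingertips stand 19 mm ahead of it and the grasp point (between the pads) is the TCP; x points along the fingers, y is the direction in which the jaws open and shut, and the axes are right-handed (so a half turn about x gives the same grasp; the last joint's range is limited). The gripper opens to 87 mm and grips with 3 to 60 N. Pads are 19 mm wide; open, the fingers measure 117 mm over their backs; the gripper's body (75 mm by 190 mm) begins 51 mm behind the grasp point.
Start: joints at [1.275, 0.332, -0.065, 1.46, 0.022, 1.35, -0.088], TCP at [0.168, -0.602, 0.242] pointing down, gripper open.
Joint ranges: [-2.6, 2.6], [-0.5, 2.12], [-1.47, 1.34], [0.16, 2.42], [-1.27, 4.41], [0.06, 2.06], [-2.6, 2.6]. Speed limits (rad/s): [2.22, 2.22, 2.79, 2.79, 3.14, 3.14, 3.14].

## Interface

Orientations are given as a unit quaternion [x, y, z, w].
In Python, from bench import r gives the robot as it stands.
- The arm moves only by the tool drive_tool, never from a script. Its argument "motion" is a list of rows, each a list of 4 numbers: the shift along the tool's x, y, z in cm, then the turn about the tool's x in units of 5 degrees (1.0 is 5 degrees). In form: [[tx, ty, tz, twist], ...]. A call has 1 to 20 rows; each row is the pose to reach, as a shift and turn from the pose commanded when the call began, along the tool's axes at that moment; what a row does not reach only later rows make up. A row lasts 1/12 s, in which the tool goes at most 41.7 mm and 7.16 degrees, less where a joint would pass 70% of its speed; a pose out of reach is approached as far as the arm can. A call with a gripper value outside its range is refused whole. "grip" is the closure in counts, from 0 (fully open) to 255 (shut), set as the call begins (left out, the last holds). The fingers move at their own pace and stop on an object; "force" is the grip in N (left out, the last holds). Time passes only in rows, so rows that repeat a pose let the fingers close. It gives the time, the measured TCP pose, the force and the opening at its end, in the units of the state.
- r.read_state(): the state, without advancing time (a new reading comes with each control period).
- r.camera(name): name is "scene" or "top"; returns the picture (420x560x3 uint8, red, green, blue); there is no depth.
- r.calibration(name): a dict with "fx", "fy", "cx", "cy" (pixels), "xyz" and "orientation" of the camera in the world. Camera axes: x right, y up, looking along -z (the intrinsics and any distortion apply to the point x, -y, -z); pixel columns grow to the right and rows downward; lengths in m; the calibration is good to about 2 mm. A picture is of the moment at which its call begins. calibration takes no time and is no camera call.
- r.close_job(): hands the job in, once; it reports no verdict.
The state is a dict: "time": time; "joint_positions": joint angles; "joint_vel": joint speeds; "joint_torque": joint torques, N m; "ee_pos": TCP position; "eef_rot": TCP orientation; "ft_force": force on the tool from outside, world axes, zero at the start; "torque": the same for the moment, N m; "width": finger opening in m.
Only numpy, scipy, OpenCV 4.12 (cv2) and the standard library are available. Lean on these libraries where they do the work, as an engineer would, in place of code of your own. Each camera call takes 0.05 s, during which the arm holds its last target.

## Working session

There is one attempt and no reset: what is moved stays moved. The work goes in short steps, Python scripts to look and compute and a tool call to move; the robot and the scene stay as the last step left them, time stands still between calls to the robot, and variables do not carry over. Pictures are saved under pics/ and viewed, and the job is handed in when it is done.

Besides the shell and the picture viewer there is one more tool, called after "Call:" by a JSON object that holds its "fn" and its "kwargs", one argument or row to a line. drive_tool: Moves the arm, as the interface text tells. Its arguments: {"type":"object","properties":{"motion":{"type":"array","items":{"type":"array","items":{"type":"number"}}},"grip":{"type":"number"},"force":{"type":"number"}},"required":["motion"]}

```bash
mkdir -p pics; python3 - <<'E'
from bench import r
import cv2
for n in("scene","top"):
    cv2.imwrite(f"pics/{n}0.png",r.camera(n)[:,:,::-1]); print(n,r.calibration(n))
s=r.read_state(); print(s)
E
```

```text
scene {'fx': 443.89098222946615, 'fy': 443.89098222946615, 'cx': 282.57568521737096, 'cy': 204.73038100811883, 'xyz': array([0.0963392 , 0.59518787, 0.52403923]), 'orientation': array([-0.16076476,  0.48599136,  0.81632954, -0.26753161])}
top {'fx': 393.9543731148694, 'fy': 393.9543731148694, 'cx': 274.8847711259625, 'cy': 212.88744575836284, 'xyz': array([ 0.4433426 , -0.04173487,  0.97951236]), 'orientation': array([ 0.05285315, -0.05496288, -0.70439526,  0.70570032])}
{'time': 0.1, 'joint_positions': array([ 1.27537857,  0.33281681, -0.06467869,  1.46082259,  0.02160811,
        1.34989126, -0.08846928]), 'joint_vel': array([-0.00123254, -0.00146603,  0.00222952, -0.00335143, -0.0002199 ,
        0.00010154,  0.00095061]), 'joint_torque': array([ 1.56773731e-03, -6.24542642e+01,  2.46724760e-02, -3.90721393e+01,
       -6.13035215e-02,  3.64562776e-02,  1.04225835e-04]), 'ee_pos': array([ 0.16830565, -0.60159581,  0.24084494]), 'eef_rot': array([-0.70045279, -0.09659879,  0.70062052, -0.09573636]), 'ft_force': array([-0.31143927, -0.35700071,  1.15991032]), 'torque': array([ 0.02656244,  0.04252763, -0.01812975]), 'width': 0.08698480283211746}
```

View pics/scene0.png

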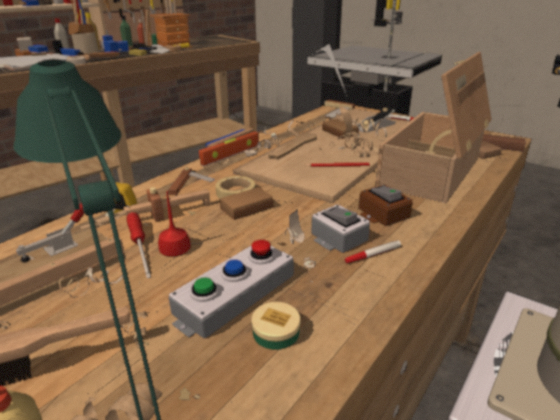

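View pics/top0.png

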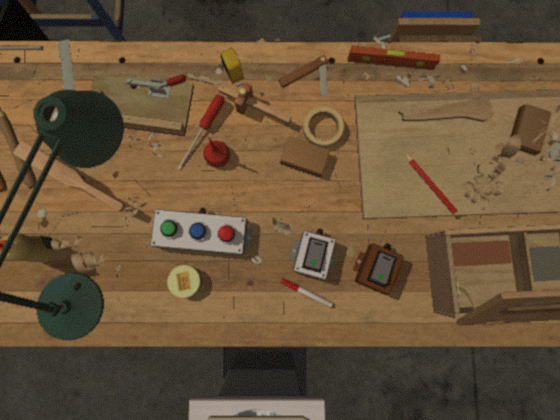

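The scene picture shows the grey box at about (340,225) and the brown look-alike at (385,203). The panel runs green (204,287), blue (234,268), red (261,249). In the top picture the grey box is at (316,256), the brown one at (380,268), green at (168,228), blue at (197,231) and red at (226,233). For the rocker, the candidates are the grey box (316,256) and the brown one (380,268), and the description picks the grey one. I'll check that in a crop and measure.

```bash
cat > h.py <<'E'
import numpy as np,cv2
from scipy.spatial.transform import Rotation as R
def ray(c,u,v):
    d=np.array([(u-c['cx'])/c['fx'],-(v-c['cy'])/c['fy'],-1.0])
    return np.array(c['xyz']),R.from_quat(c['orientation']).apply(d)
def onplane(c,u,v,z):
    o,d=ray(c,u,v); return o+d*(z-o[2])/d[2]
def proj(c,p):
    q=R.from_quat(c['orientation']).inv().apply(np.array(p)-c['xyz'])
    return c['cx']+c['fx']*q[0]/-q[2], c['cy']-c['fy']*q[1]/-q[2]
def tri(c1,p1,c2,p2):
    o1,d1=ray(c1,*p1);o2,d2=ray(c2,*p2)
    t=np.linalg.lstsq(np.c_[d1,-d2],o2-o1,rcond=None)[0]
    a=o1+t[0]*d1;b=o2+t[1]*d2
    return (a+b)/2,np.linalg.norm(a-b)
E
python3 - <<'E'
from bench import r
from h import *
C={n:r.calibration(n) for n in("scene","top")}
I={n:cv2.imread(f"pics/{n}0.png") for n in C}
box={"top":(150,205,250,260),"scene":(170,235,285,305)}
P={}
for n in C:
    x0,y0,x1,y1=box[n]; im=I[n][y0:y1,x0:x1]; h=cv2.cvtColor(im,cv2.COLOR_BGR2HSV)
    for col,(a,b) in dict(green=(50,85),blue=(105,130)).items():
        m=cv2.inRange(h,(a,110,50),(b,255,255))
        k,l,st,ce=cv2.connectedComponentsWithStats(m); i=1+np.argmax(st[1:,4])
        P[n,col]=ce[i]+[x0,y0]; print(n,col,P[n,col],st[i], onplane(C[n],*P[n,col],.066))
    m=cv2.inRange(h,(0,150,60),(8,255,255))|cv2.inRange(h,(172,150,60),(180,255,255))
    k,l,st,ce=cv2.connectedComponentsWithStats(m); i=1+np.argmax(st[1:,4])
    P[n,'red']=ce[i]+[x0,y0]; print(n,'red',P[n,'red'],st[i], onplane(C[n],*P[n,'red'],.072))
for c in('green','blue','red'): print(c,tri(C['scene'],P['scene',c],C['top'],P['top',c]))
a=cv2.resize(I['top'][220:300,285:415],None,fx=5,fy=5,interpolation=cv2.INTER_CUBIC)
cv2.imwrite("pics/ctop.png",a)
a=cv2.resize(I['scene'][175:260,300:420],None,fx=5,fy=5,interpolation=cv2.INTER_CUBIC)
cv2.imwrite("pics/cscene.png",a)
E
```

```text
scene green [203.10548523 285.84388186] [ 24  43  20  16 237] [0.53939651 0.2128871  0.066     ]
scene blue [233.44444444 267.2037037 ] [ 55  25  19  15 216] [0.53352163 0.14613101 0.066     ]
scene red [178.98987342 244.5443038 ] [  0   0  21  22 395] [0.65521445 0.15920547 0.072     ]
top green [167.7739726 227.8630137] [ 11  16  14  14 146] [0.5480283  0.20520955 0.066     ]
top blue [196.52083333 230.25694444] [ 40  19  14  14 144] [0.54255275 0.1380784  0.066     ]
top red [225.44134078 232.92178771] [ 68  21  16  15 179] [0.53584115 0.06988607 0.072     ]
green (array([0.54811122, 0.20666892, 0.0580711 ]), np.float64(0.002076279325054583))
blue (array([0.54235766, 0.13884908, 0.05807616]), np.float64(0.0025826907582752155))
red (array([0.58620621, 0.12254489, 0.0762444 ]), np.float64(0.14525422715886852))
```

View pics/ctop.png

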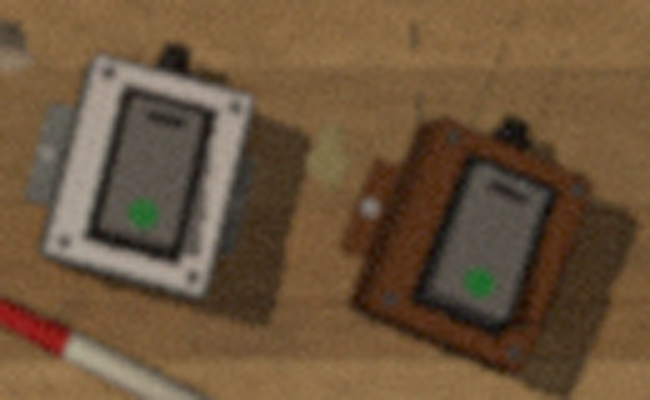

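View pics/cscene.png

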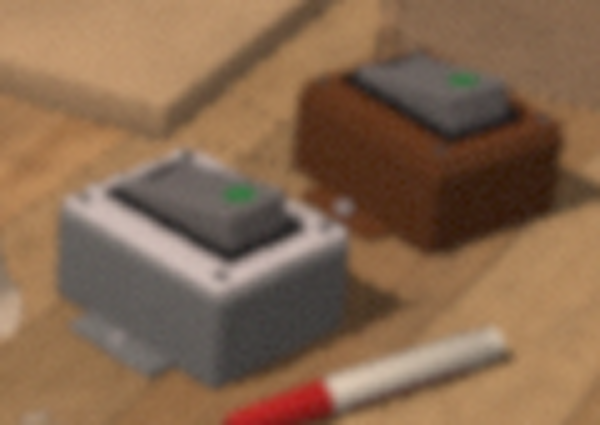

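The crop confirms the choice: the grey box has a white top and a green dot at crop (143,214), which is top pixel (313.6,262.8). The brown box on the right is the look-alike. Next I'll work out the case frame and the press points.

```bash
python3 - <<'E'
from bench import r
from h import *
C={n:r.calibration(n) for n in("scene","top")}
T=C['top'];S=C['scene']
q=np.array([(97,55),(252,97),(205,297),(42,253)])/5+[285,220]-.4
P=np.array([onplane(T,*p,.05) for p in q]);c=P.mean(0)
print(P.round(4),c)
print('lens',[np.linalg.norm(P[i]-P[i-1]).round(4) for i in range(4)])
ax=(P[0]+P[1]-P[2]-P[3])[:2]; ax/=np.linalg.norm(ax); yaw=np.arctan2(ax[1],ax[0])
print('yaw deg',np.degrees(yaw))
print('dot top',onplane(T,313.2,262.4,.069),'dot scene',onplane(S,300+238/5,175+194/5,.069), tri(T,(313.2,262.4),S,(347.6,213.8)))
print('press',c[:2]-ax*.024)
# scene corners white top: left,back,right,front
qs=np.array([(62,195),(188,150),(347,235),(217,297)])/5+[300,175]-.4
Ps=np.array([onplane(S,*p,.05) for p in qs]);print('scene',Ps.round(4),Ps.mean(0))
# objects
for n,p,z in [('tin',(184,282),.034),('marker a',(283,281),.01),('marker b',(333,305),.01),('oil',(216,153),.05),('panel TL',(152,211),.045),('TR',(246,214),.045),('BR',(245,255),.045),('BL',(152,245),.045)]: print(n,onplane(T,*p,z).round(3))
s=r.read_state();print(R.from_quat(s['eef_rot']).as_matrix().round(4))
E
```

```text
[[ 0.544  -0.1135  0.05  ]
 [ 0.5242 -0.1866  0.05  ]
 [ 0.4308 -0.1627  0.05  ]
 [ 0.451  -0.0869  0.05  ]] [ 0.48749247 -0.1374455   0.05      ]
lens [np.float64(0.0967), np.float64(0.0758), np.float64(0.0963), np.float64(0.0784)]
yaw deg -15.166859272600188
dot top [ 0.46862887 -0.13245524  0.069     ] dot scene [ 0.46352257 -0.1288607   0.069     ] (array([ 0.46745466, -0.13345255,  0.06566724]), np.float64(0.0028609844569811634))
press [ 0.46432844 -0.13116636]
scene [[ 0.5414 -0.1145  0.05  ]
 [ 0.5181 -0.1822  0.05  ]
 [ 0.4265 -0.1564  0.05  ]
 [ 0.4463 -0.0816  0.05  ]] [ 0.48308931 -0.1336661   0.05      ]
tin [0.423 0.17  0.034]
marker a [ 0.425 -0.064  0.01 ]
marker b [ 0.369 -0.185  0.01 ]
oil [0.734 0.1   0.05 ]
panel TL [0.591 0.25  0.045]
TR [0.584 0.025 0.045]
BR [0.486 0.026 0.045]
BL [0.51  0.246 0.045]
[[-4.000e-04  2.695e-01 -9.630e-01]
 [ 1.200e-03 -9.630e-01 -2.695e-01]
 [-1.000e+00 -1.200e-03  1.000e-04]]
```

```bash
python3 - <<'E'
import cv2,numpy as np
t=cv2.imread("pics/top0.png");s=cv2.imread("pics/scene0.png")
a=cv2.resize(t[215:335,410:560],None,fx=3,fy=3);b=cv2.resize(s[40:220,370:540],None,fx=2,fy=2)
c=cv2.resize(t[80:345,0:130],None,fx=1.35,fy=1.35)
h=max(x.shape[0] for x in(a,b)); 
o=np.zeros((h,a.shape[1]+b.shape[1],3),np.uint8);o[:a.shape[0],:a.shape[1]]=a;o[:b.shape[0],a.shape[1]:]=b
cv2.imwrite("pics/box.png",o);print(a.shape,b.shape)
E
```

```text
(360, 450, 3) (360, 340, 3)
```

View pics/box.png

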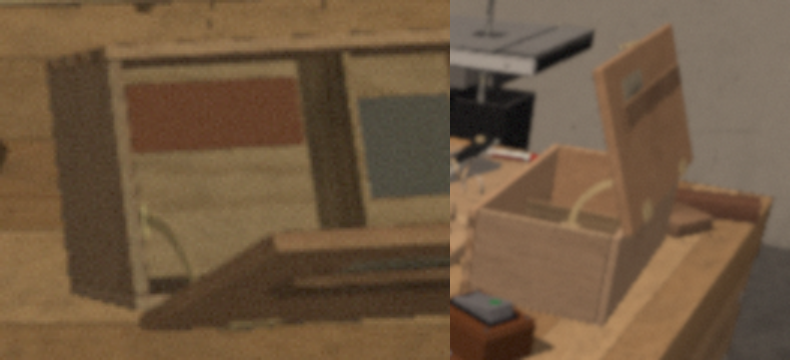

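```bash
python3 - <<'E'
from bench import r
from h import *
S=r.calibration("scene");T=r.calibration("top")
print('lid corner',tri(T,(501.7,295),S,(442.5,76)))
print('lid foot',tri(T,(457,323),S,(370+180/2,40+232/2)))
print('box corner',tri(T,(410+135/3,215+305/3),S,(370+165/2,40+235/2)))
print('lamp top',tri(T,(52,112),S,(55,68)),'joint',tri(T,(70,305),S,(97,198)))
print('tcp start px',proj(T,(.168,-.602,.24)),proj(T,(.168,-.5,.24)))
E
```

```text
lid corner (array([ 0.40743859, -0.42592378,  0.30450356]), np.float64(0.0015953820136348441))
lid foot (array([ 0.33885874, -0.42768179,  0.12877612]), np.float64(0.00515548529753944))
box corner (array([ 0.35282217, -0.42650723,  0.12226718]), np.float64(0.001507957662992104))
lamp top (array([0.68540192, 0.29562774, 0.40752806]), np.float64(0.0028744511911171157)) joint (array([0.4252216 , 0.35262021, 0.30868716]), np.float64(0.12352234278145371))
tcp start px (np.float64(592.9015631167831), np.float64(432.9135686425468)) (np.float64(534.8279061046451), np.float64(432.88535023554516))
```

The open lid's corner is at about (0.41,-0.43,0.30), so I'll go round the near side of the box, closing the fingers and rising a little on the way.

Call:
{"fn": "drive_tool", "kwargs": {
  "motion": [
    [-1,-2.5,-1,0],
    [-2,-5,-2,0],
    [-3,-7.5,-3,0],
    [-4,-10,-4,0],
    [-5,-12.5,-5.5,0],
    [-5,-15,-6.5,0],
    [-5,-17.5,-7.5,0],
    [-5,-20,-8.5,0],
    [-5,-22.5,-9.6,0],
    [-5,-22.5,-9.6,0]
  ],
  "grip": 255,
  "force": 20
}}

```text
time: 0.93
ee_pos: [0.2014, -0.3556, 0.2918]
eef_rot: [-0.7, -0.097, 0.7, -0.097]
ft_force: [0.5, -0.9, 1.0]
width: 0.0283
```

Call:
{"fn": "drive_tool", "kwargs": {
  "motion": [
    [0,-1.6,-3,0],
    [0,-3.2,-6,0.5],
    [0,-4.8,-9,1.2],
    [0,-6.5,-12,2],
    [1,-8.1,-15,2.8],
    [2,-9.5,-18,3.6],
    [3,-10.9,-21,4.4],
    [5,-12.2,-24,5.2],
    [7,-13.5,-27,6.2],
    [10,-14.4,-29.5,6.2],
    [12,-14.8,-31.2,6.2],
    [14,-14.8,-31.2,6.2],
    [16,-14.8,-31.2,6.2],
    [16,-14.8,-31.2,6.2],
    [16,-14.8,-31.2,6.2]
  ]
}}

```text
time: 2.18
ee_pos: [0.4602, -0.1326, 0.1311]
eef_rot: [-0.7, 0.094, 0.701, 0.095]
ft_force: [-0.4, 0.5, 0.4]
width: 0.0005
```

```bash
python3 - <<'E'
from bench import r
from h import *
s=r.read_state();print(s['time'],s['ee_pos'],s['ft_force'],s['width'],s['joint_positions'].round(2));M=R.from_quat(s['eef_rot']).as_matrix();print(M.round(3))
tip=s['ee_pos']+M[:,0]*.019
for n in("scene","top"):
    I=r.camera(n)[:,:,::-1].copy();C=r.calibration(n);u,v=proj(C,tip);print(n,u,v, 'target',proj(C,(.4625,-.1305,.069)))
    a=I[int(v)-60:int(v)+60,int(u)-80:int(u)+80];a=cv2.resize(a,None,fx=4,fy=4,interpolation=cv2.INTER_CUBIC)
    cv2.circle(a,(int((u-int(u)+80)*4),int((v-int(v)+60)*4)),3,(255,0,255),1)
    cv2.imwrite(f"pics/{n}1.png",a)
    cv2.imwrite(f"pics/{n}1f.png",I)
E
```

```text
2.1833 [ 0.46022881 -0.13264175  0.13107573] [-0.39483562  0.48742637  0.36091221] 0.000548553875137515 [ 0.86  0.18 -0.72  1.94  0.13  1.08 -1.75]
[[-0.002 -0.265 -0.964]
 [ 0.001 -0.964  0.265]
 [-1.    -0.001  0.002]]
scene 351.38028038536476 195.08258550000633 target (np.float64(348.42098669688073), np.float64(213.6283766502705))
top 315.2837809260885 265.7442476763097 target (np.float64(312.3825276658875), np.float64(265.09214194677315))
```

View pics/scene1.png

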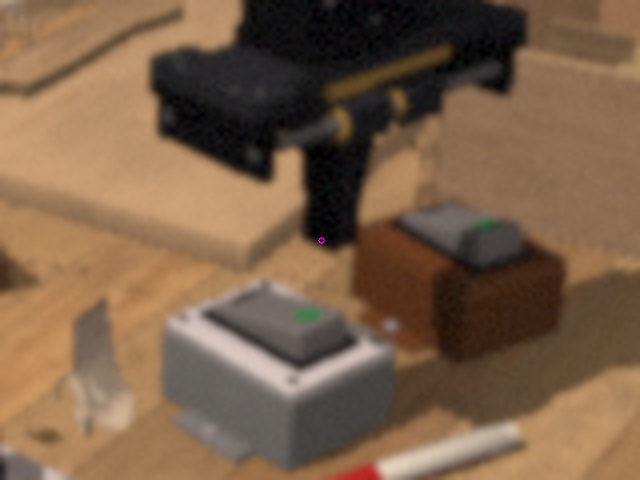

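View pics/top1f.png

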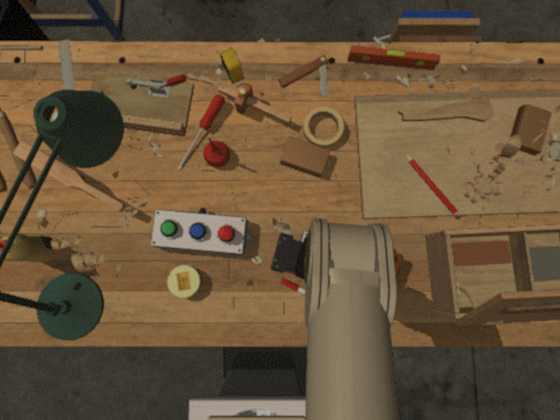

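The scene crop shows the fingertip at about (330,245) above the grey box's dot end. Its projection is 2 px off, which is good enough, so I'll descend with a small correction in y.

Call:
{"fn": "drive_tool", "kwargs": {
  "motion": [
    [1.5,-0.2,0,0],
    [3,-0.3,0,0],
    [3.8,-0.3,0,0],
    [4.2,-0.3,0,0],
    [4.6,-0.3,0,0],
    [4.9,-0.3,0,0],
    [4.9,-0.3,0,0]
  ]
}}

```text
time: 2.87
ee_pos: [0.4616, -0.13, 0.0827]
eef_rot: [-0.701, 0.095, 0.701, 0.095]
ft_force: [-0.3, 0.9, 0.3]
width: 0.0004
```

Call:
{"fn": "drive_tool", "kwargs": {
  "motion": [
    [0.2,0,0,0],
    [0.3,0,0,0],
    [0.4,0,0,0],
    [0.4,0,0,0]
  ]
}}

```text
time: 3.2
ee_pos: [0.4612, -0.1298, 0.0795]
eef_rot: [-0.7, 0.095, 0.701, 0.094]
ft_force: [-11.3, 1.9, 17.6]
width: 0.0007
```

It stopped at 18 N with the tip at 60.5 mm, as expected for a rocker that is fully on. I'll lift off and look.

Call:
{"fn": "drive_tool", "kwargs": {
  "motion": [
    [-1,0,0,0],
    [-3,0,0,0],
    [-5,0,0,0],
    [-6,0,0,0],
    [-6,0,0,0]
  ]
}}

```text
time: 3.62
ee_pos: [0.4633, -0.1303, 0.141]
eef_rot: [0.702, -0.095, -0.699, -0.094]
ft_force: [0.2, -0.0, -0.2]
width: 0.0005
```

```bash
python3 - <<'E'
from bench import r
from h import *
s=r.read_state();print(s['time'],s['ee_pos'],s['ft_force']);M=R.from_quat(s['eef_rot']).as_matrix();print(M.round(3))
S=r.calibration('scene');T=r.calibration('top')
I=r.camera('scene')[:,:,::-1]
cv2.imwrite("pics/s2.png",cv2.resize(I[140:270,270:430],None,fx=4,fy=4,interpolation=cv2.INTER_CUBIC))
# lamp shade right edge & plan
for z in(.25,.3,.35): print(z,onplane(T,123,128,z),onplane(T,95,165,z))
print('shade low edge in scene',tri(T,(123,128),S,(117,130)))
E
```

```text
3.6167 [ 0.46327559 -0.1303458   0.14101524] [ 0.15536609 -0.0037669  -0.2175527 ]
[[ 0.004 -0.265 -0.964]
 [-0.002 -0.964  0.265]
 [-1.     0.001 -0.005]]
0.25 [0.72116168 0.25039204 0.25      ] [0.64720945 0.29926577 0.25      ]
0.3 [0.70212025 0.23036997 0.3       ] [0.63323663 0.27589395 0.3       ]
0.35 [0.68307883 0.21034791 0.35      ] [0.61926381 0.25252213 0.35      ]
shade low edge in scene (array([0.69527451, 0.22300007, 0.30386127]), np.float64(0.013873508822354141))
```

View pics/s2.png

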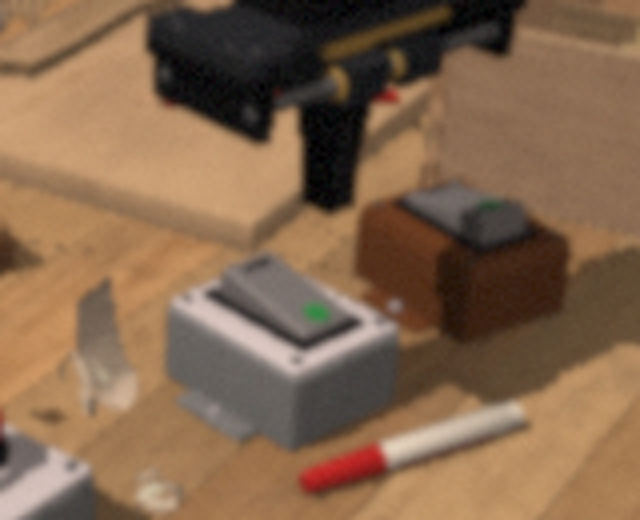

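The picture shows the green-dot end down at (315,313) in the crop and the other end raised, so the rocker is on. Next is the position above blue, well above red.

Call:
{"fn": "drive_tool", "kwargs": {
  "motion": [
    [0,-2.5,0,0],
    [0,-5,0,-0.6],
    [0,-7.5,0,-1.4],
    [0,-10,0,-2.2],
    [0,-12.5,0,-3],
    [0,-15,0,-3.8],
    [0,-17.5,-0.1,-4.6],
    [0,-20,-0.2,-5.4],
    [0,-22.5,-0.3,-6.2],
    [0,-25,-0.4,-6.2],
    [0,-27,-0.4,-6.2],
    [0,-28.1,-0.4,-6.2],
    [0,-28.1,-0.4,-6.2],
    [0,-28.1,-0.4,-6.2]
  ]
}}

```text
time: 4.83
ee_pos: [0.5395, 0.1398, 0.1376]
eef_rot: [-0.7, -0.096, 0.701, -0.096]
ft_force: [0.2, -1.1, -1.0]
width: 0.0004
```

```bash
python3 - <<'E'
from bench import r
from h import *
s=r.read_state();print(s['time'],s['ee_pos'],s['ft_force'],s['joint_positions'].round(2));M=R.from_quat(s['eef_rot']).as_matrix();print(M.round(3))
tip=s['ee_pos']+M[:,0]*.019
for n in("scene","top"):
    I=r.camera(n)[:,:,::-1].copy();C=r.calibration(n);print(n,proj(C,tip),proj(C,[tip[0],tip[1],.067]))
    cv2.imwrite(f"pics/{n}3.png",I)
E
```

```text
4.8333 [0.5395188  0.13975517 0.13762113] [ 0.23884203 -1.09665561 -0.97125222] [ 0.4   0.41 -0.89  1.73  0.34  1.17 -1.88]
[[-0.001  0.27  -0.963]
 [-0.    -0.963 -0.27 ]
 [-1.    -0.     0.001]]
scene (np.float64(231.6136869256603), np.float64(238.69440350110682)) (np.float64(233.30948164771777), np.float64(263.7415501395797))
top (np.float64(191.07742683257936), np.float64(229.0427046203079)) (np.float64(195.676269151654), np.float64(231.51806987995803))
```

View pics/scene3.png

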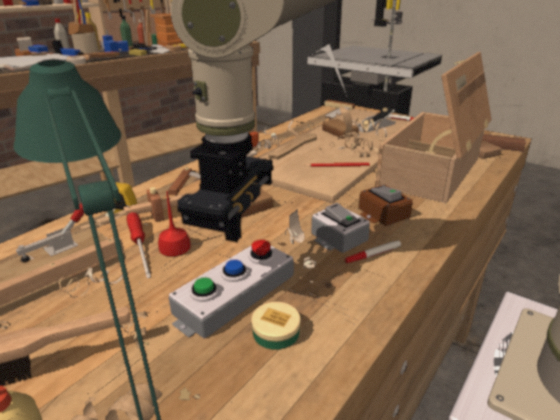

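View pics/top3.png

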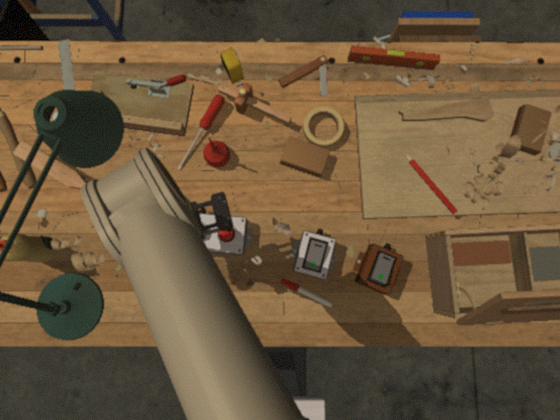

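```bash
python3 - <<'E'
from bench import r
from h import *
S=r.calibration("scene");T=r.calibration("top")
b=onplane(T,70,305,0.02);print('base',b,proj(S,b))
print('cap face',tri(T,(95,205),S,(213,12)), 'cap low rim', tri(T,(95,205),S,(205,50)))
print('wrist',tri(T,(150,195),S,(225,100)))
# epipolar: joint cyl at scene (97,198): points along ray -> top px
o,d=ray(S,97,198)
for t in(.1,.15,.2,.25,.3,.4,.5): p=o+d*t; print(t,p.round(3),np.round(proj(T,p)))
I=cv2.imread('pics/top0.png');cv2.imwrite('pics/lt.png',cv2.resize(I[80:345,0:200],None,fx=2.2,fy=2.2))
I=cv2.imread('pics/scene0.png');cv2.imwrite('pics/ls.png',cv2.resize(I[50:420,0:220],None,fx=1.6,fy=1.6))
E
```

```text
base [0.36858476 0.44174731 0.02      ] (np.float64(167.7103744677395), np.float64(483.2864870862038))
cap face (array([0.52148666, 0.17941374, 0.47805052]), np.float64(0.02361476339225654)) cap low rim (array([0.5266079 , 0.19647414, 0.43650344]), np.float64(0.028961818493072406))
wrist (array([0.55296996, 0.1444195 , 0.35857776]), np.float64(0.03600948554163137))
0.1 [0.183 0.549 0.478] [-239.  501.]
0.15 [0.226 0.525 0.455] [-188.  452.]
0.2 [0.269 0.502 0.432] [-144.  408.]
0.25 [0.312 0.479 0.409] [-104.  369.]
0.3 [0.355 0.456 0.386] [-69. 334.]
0.4 [0.442 0.409 0.339] [ -8. 274.]
0.5 [0.528 0.363 0.293] [ 43. 224.]
```

View pics/lt.png

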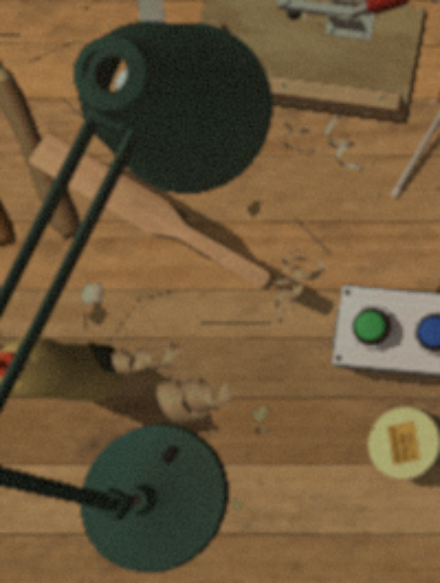

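View pics/ls.png

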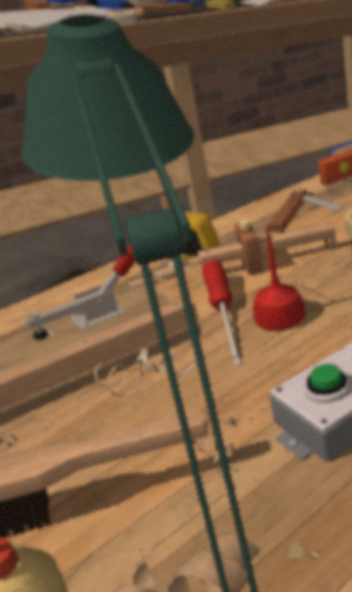

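Clearance to the lamp looks sufficient: at the green button the wrist stays about 5 cm or more from the shade. The scene picture shows the fingers above blue at (234,268), so I'll press it.

Call:
{"fn": "drive_tool", "kwargs": {
  "motion": [
    [1.5,0,-0.1,0],
    [3,0,-0.2,0],
    [4.2,0,-0.2,0],
    [4.8,0,-0.2,0],
    [5.2,0,-0.2,0],
    [5.5,0,-0.2,0],
    [5.7,0,-0.2,0],
    [5.8,0,-0.2,0],
    [5.8,0,-0.2,0]
  ]
}}

```text
time: 5.68
ee_pos: [0.5421, 0.1406, 0.0807]
eef_rot: [0.701, 0.096, -0.7, 0.096]
ft_force: [0.0, -0.2, 0.4]
width: 0.0005
```

Call:
{"fn": "drive_tool", "kwargs": {
  "motion": [
    [0.1,0,0,0],
    [0.2,0,0,0],
    [0.3,0,0,0],
    [0.3,0,0,0]
  ]
}}

```text
time: 6.02
ee_pos: [0.5424, 0.1409, 0.08]
eef_rot: [0.701, 0.096, -0.7, 0.097]
ft_force: [-10.0, -5.2, 24.7]
width: 0.0009
```

Blue hit its hard stop at 25 N with the tip at 61 mm, so it is fully in. I'll lift off and look.

Call:
{"fn": "drive_tool", "kwargs": {
  "motion": [
    [-1,0,0,0],
    [-3,0,0,0],
    [-5,0,0,0],
    [-6,0,0,0],
    [-6,0,0,0]
  ]
}}

```text
time: 6.43
ee_pos: [0.5432, 0.1412, 0.1399]
eef_rot: [0.702, 0.096, -0.699, 0.096]
ft_force: [0.6, 0.2, 0.2]
width: 0.0007
```

```bash
python3 - <<'E'
from bench import r
from h import *
s=r.read_state();print(s['time'],s['ee_pos'],s['ft_force'])
I=r.camera('scene')[:,:,::-1]
cv2.imwrite("pics/s4.png",cv2.resize(I[200:340,160:300],None,fx=4,fy=4,interpolation=cv2.INTER_CUBIC))
E
```

```text
6.4333 [0.54324078 0.14119519 0.13987753] [0.62276988 0.23272583 0.18807474]
```

View pics/s4.png

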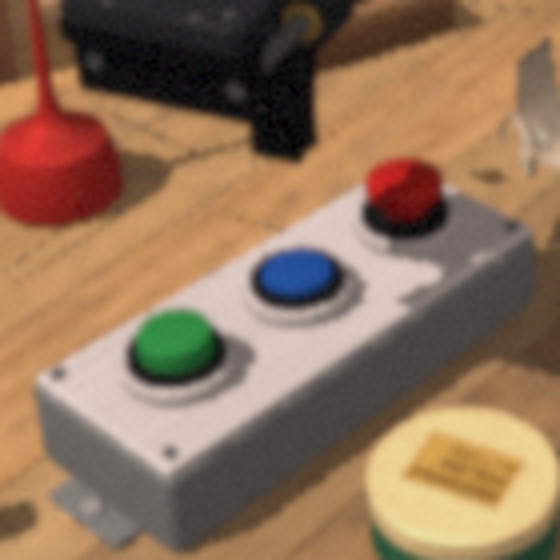

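Blue now sits flush-low at (296,277) in the crop, while green at (175,343) still stands out. Now to green, slowly because of the lamp.

Call:
{"fn": "drive_tool", "kwargs": {
  "motion": [
    [0,-1,-0.4,0],
    [0,-2,-0.7,0],
    [0,-3,-1.1,0],
    [0,-4,-1.5,0],
    [0,-5,-1.8,0],
    [0,-6.1,-2.2,0],
    [0,-6.1,-2.2,0],
    [0,-6.1,-2.2,0]
  ]
}}

```text
time: 7.15
ee_pos: [0.5463, 0.2063, 0.1374]
eef_rot: [-0.7, -0.097, 0.701, -0.097]
ft_force: [0.2, 0.5, 0.2]
width: 0.0007
```

```bash
python3 - <<'E'
from bench import r
from h import *
s=r.read_state();print(s['time'],s['ee_pos'],s['ft_force'],s['joint_torque'].round(1))
t=s['ee_pos']-[0,0,.019]
for n in('scene','top'): print(proj(r.calibration(n),[t[0],t[1],.067]))
I=r.camera('scene')[:,:,::-1]
cv2.imwrite("pics/s5.png",I)
E
```

```text
7.15 [0.54633484 0.20633693 0.13738955] [0.22308463 0.48648717 0.18770427] [ -1.4 -54.7 -14.  -34.7  -0.1  -0.2  -0.2]
(np.float64(202.91583828475285), np.float64(281.7165641953051))
(np.float64(167.1438096249225), np.float64(228.53627784345252))
```

View pics/s5.png

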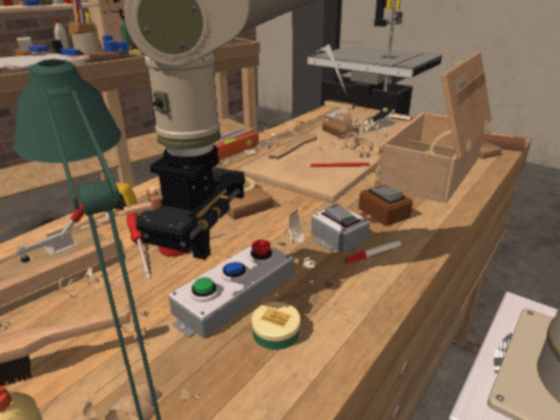

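The picture shows the arm clear of the lamp and the fingers above green at (204,287). I'll press, hold, and release.

Call:
{"fn": "drive_tool", "kwargs": {
  "motion": [
    [1.5,0,0,0],
    [3,0,0,0],
    [4.2,0,-0.1,0],
    [4.8,0,-0.1,0],
    [5.2,0,-0.1,0],
    [5.5,0,-0.1,0],
    [5.8,0,-0.1,0],
    [6.0,0,-0.1,0],
    [6.0,0,-0.1,0],
    [6.0,0,-0.1,0],
    [6.0,0,-0.1,0]
  ]
}}

```text
time: 8.12
ee_pos: [0.548, 0.2053, 0.0801]
eef_rot: [0.701, 0.095, -0.7, 0.097]
ft_force: [-10.0, -7.8, 24.7]
width: 0.0007
```

Call:
{"fn": "drive_tool", "kwargs": {
  "motion": [
    [0,0,0,0],
    [0,0,0,0],
    [-1,0,0,0],
    [-3,0,0,0],
    [-5,0,0,0],
    [-7,0,0,0],
    [-8,0,0,0],
    [-8,0,0,0],
    [-8,0,0,0]
  ]
}}

```text
time: 8.87
ee_pos: [0.5478, 0.2055, 0.1574]
eef_rot: [0.701, 0.096, -0.7, 0.096]
ft_force: [0.3, -0.7, -0.4]
width: 0.0008
```

```bash
python3 - <<'E'
from bench import r
from h import *
s=r.read_state();print(s['time'],s['ee_pos'],s['ft_force'])
I=r.camera('scene')[:,:,::-1]
cv2.imwrite("pics/s6.png",cv2.resize(I[180:350,160:420],None,fx=3,fy=3,interpolation=cv2.INTER_CUBIC))
E
```

```text
8.8667 [0.54778105 0.20545463 0.15743105] [ 0.2608637  -0.73438234 -0.4313078 ]
```

View pics/s6.png

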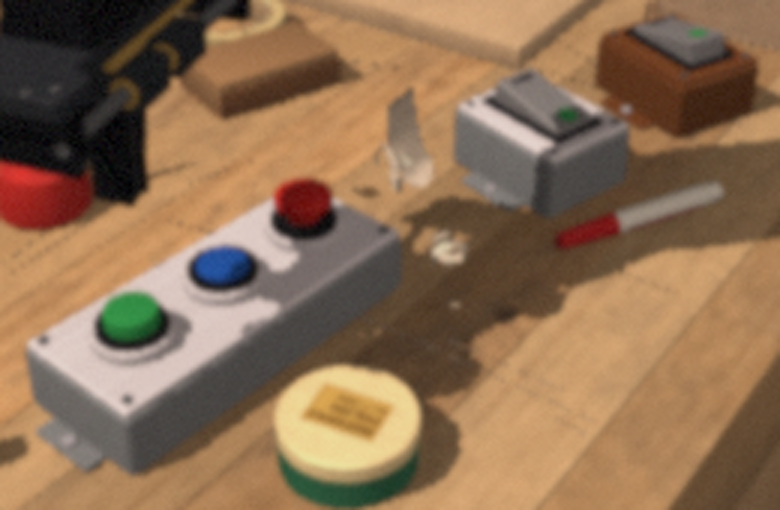

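The rocker's dot end is down (566,115), blue is in (222,268), and green (132,318) and red (303,203) are out. The bystanders are unmoved, and the tool is free at z = 0.157 with no force on it. Handing in.

```bash
python3 -c "
from bench import r
print(r.close_job())"
```

```text
the job is handed in; nothing more can be done
None
```

I pressed the three controls in order with the closed fingertips and handed the job in at about 9 s; the hand-in reports no verdict.

| Control | Force at the stop | Fingertip height |
|---|---|---|
| Grey rocker, green-dot end | 18 N | 60.5 mm |
| Blue button | 25 N | 61 mm |
| Green button, held about 0.4 s | 25 N | 61 mm |

- **Last picture:** the rocker was on, blue was in, and green and red were out. The tin and marker showed no movement. The oil can was partly hidden by the gripper, and I didn't measure its position or the sanding block's again. At no point did I see any contact with them.
- **Tool at hand-in:** the gripper hung clear about 7 cm above the panel, with no force beyond the sensor's noise of about 1 N.
- **Disagreement:** the two cameras differed by 5–6 mm on the switch case and up to about 12 mm on the buttons. In the scene view the button masks included their sides. I relied mainly on the top camera, and the presses landed well enough to reach the hard stops.

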